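Clamp a rock billet in a quick-release vise

TASK

Clamp the rock billet in the quick-release vise: hold the red lever down and slide the jaw up until it lightly bears on the billet and the billet bears on the fixed jaw's packing plate (a push of about 10 N), without ramming it, then let the lever go. Then turn the crank clockwise, as seen from the crank's end, until the billet is firmly held (about a third of a turn past first touch) but not crushed, and let go. Do not touch the billet, do not force the lever, and leave the other things on the bench alone.

Things in the scene. Friction and masses are not known exactly. Their poses are not given: they have to be found in the camera images.
- vise: Blue bench vise, fixed to the bench, 300 mm long. Origin: centre of its underside, on the bench. Its y axis runs along the slideway from the crank end to the fixed jaw, its x axis across, z up. Slideway top 35 mm above the bench and 76 mm wide; fixed jaw casting 80 mm wide, 115 mm high, with an aluminium packing plate (74 x 78 x 8 mm) on studs before it.
- fixed_face (a point): Point fixed to the vise, at its y = 110 mm, 75 mm above the bench; axes as the vise's. The packing plate's front stands 0 to 40 mm before it (towards the moving jaw), set differently each time and not reported: look or feel for it.
- jaw_face_mid (a point): Point at the middle of the front of the moving jaw's aluminium face (74 mm wide, 80 mm high, 12 mm thick), at 78 mm above the bench; axes as the vise's. The face sits on stiff springs, 15 N per mm (up to 9 mm), on the end of the screw spindle.
- jaw_face: The moving jaw's face plate; origin at the middle of its rear; axes as the vise's. It must squeeze the billet with 25 to 90 N at the end (springs squeezed by 1.7 to 6 mm); with the lever held down, 6 to 20 N is a light bearing, more is ramming.
- lever: Red quick-release lever on top of the moving carriage, free to rock about the vise's y axis; origin on its pivot, 133 mm above the bench. Its tilt from upright is about 0 when let go and 0.20 rad fully pressed (paddle down). The paddle starts to yield at about 10 N and reaches its hard stop, 10 mm lower, at about 16 N; more than 45 N forces it. Half way (5 mm) is a good press.
- paddle_top (a point): Middle of the top of the lever's red thumb paddle, 52 mm to the vise's -x side of the pivot and about 146 mm above the bench when let go. The paddle is 40 mm (x) by 36 mm (y) between two upright lips 5 mm thick and 6 mm high at its +y and -y edges, so a closed gripper can press down between them and drag the whole carriage along y.
- carriage (a joint): How far (m) the moving carriage, with lever, screw, crank and jaw face, has slid towards the fixed jaw; 0 to 0.115. With the lever let go, its brake shoe locks the carriage to the slideway; with the lever pressed to 0.06 rad (3 mm at the paddle) or more it slides freely (about 1.5 N drag; pushing the billet along adds up to 3.5 N); slide it slowly, 20 mm/s or so.
- crank (a joint): Turn of the screw crank (rad), 0 to 10.5, about the vise's y axis; it grows in the tightening sense (clockwise seen from the crank's end looking at the fixed jaw: top of the circle moves to vise +x). 0 = black grip at the top of its circle, jaw face fully back. Each rad advances the jaw face 2 mm towards the fixed jaw. Self-locking.
- grip_mid (a point): Middle of the crank's black round grip, 16 mm in diameter and 58 mm long, parallel to the vise's y axis, free to spin about its own axis. It runs on a circle of 32 mm radius in the vise's xz plane about crank_axis. The crank arm is 32 mm from here towards the jaw.
- crank_axis (a point): Centre of the grip's circle, on the screw's axis, 100 mm above the bench; it slides with the carriage. Axes as the vise's. Turning the grip takes about 6 N along its circle when free, 8 N at the least proper squeeze (25 N), 10 N at a good one (55 N), and 12 N where the billet starts to crush (90 N). After the jaw touches, about 2 rad more gives a good squeeze.
- billet: Brown-grey speckled rock billet, 50 (x) by 40 (y) by 60 mm tall, 0.23 to 0.46 kg, brittle. Origin: centre of its underside. It stands on the slideway 1 to 49 mm short of the packing plate, slightly askew; the 40 mm side lies between the jaws.
- resin: Amber bottle, 54 mm in diameter, 110 mm tall; origin under its centre. Leave alone.
- slide_box: Green slide box, 80 x 100 x 34 mm; origin under its centre. Leave alone.
- dish: White dish, 90 mm in diameter, 16 mm tall; origin under its centre. Leave alone.
Things that resemble listed ones, but are neither listed nor needed, are in the scene too. What is shaped like the billet but green or orange is not meant.

How it is judged:
By the outcome, as a careful person would: the job done as asked, in the order asked, and still so for the second after the job is handed in, with the robot touching nothing.
It also fails if it takes over 54 s, if anything falls off the work surface, if the arm or the gripper's body presses on something with over 40 N, if the wrist force passes 120 N, or if a joint passes its speed limit or range.

ROBOT

A 6-joint arm with a two-finger parallel gripper is mounted at the origin on the work surface. World frame = base frame: x ahead of the robot, y to its left, z up, the work surface at z = 0. Lengths are in m, angles in rad, forces in N, time in s.
With the tool pointing down it reaches from about 0.35 to 0.975 m from the base axis. Payload 4.9 kg.
Tool frame: the origin (TCP) lies at the very end of the fingers, on their centre line; the grasp point (between the pads) lies 19 mm behind it; x points along the fingers, z is the direction in which the jaws open and shut, and the axes are right-handed (so a half turn about x gives the same grasp; the last joint's range is limited). The gripper opens to 85 mm and grips with 20 to 120 N. Pads are 22 mm wide; open, the fingers measure 114 mm over their backs; the gripper's body (76 mm by 85 mm) begins 54 mm behind the grasp point. The pads swing forward as they close: fully open they stand 13 mm farther back than shut.
Start: joints at [1.124, 0.053, 1.613, -0, 1.476, -0.119], TCP at [0.201, 0.592, 0.231] pointing down, gripper open.
Joint ranges: [-3.01, 3.01], [-1.01, 2.22], [0.06, 2.58], [-1.02, 4.17], [0.09, 2.62], [-3.14, 3.14]. Speed limits (rad/s): [2.57, 2.57, 3.14, 3.14, 3.14, 3.14].

INTERFACE

Orientations are given as a rotation vector (axis times angle).
In Python, from station import ctrl, imaging gives the robot as it stands. The module is installed in compiled form; this text tells all that it offers.
- The arm moves only by the shell command python3 -m jog 'ROWS' [FORCE]. ROWS is JSON, a list that holds one entry, the list of rows, each a list of 5 numbers: the shift along the tool's x, y, z in m, then the turn about the tool's x in rad, then the closure, from -1 (fully open) to 1 (shut). A call has 1 to 12 rows; each row is the pose to reach, as a shift and turn from the pose measured when the call began, along the tool's axes at that moment; what a row does not reach only later rows make up. A row lasts 1/10 s, in which the tool goes at most 50 mm and 8.59 degrees, less where a joint would pass 70% of its speed; a pose out of reach is approached as far as the arm can. A call with a gripper value outside its range is refused whole. The fingers move at their own pace and stop on an object; FORCE is the grip in N (left out, the last holds). Time passes only in rows, so rows that repeat a pose let the fingers close. It gives the time, the measured TCP pose, the force and the opening at its end, in the units of the state.
- ctrl.get_obs(): the state, without advancing time (a new reading comes with each control period).
- imaging.get_image(name): name is "scene" or "top"; returns a dict with "color" (400x640x3 uint8, red, green, blue), "intrinsics" (3x3 intrinsics, pixels), "R" (3x3) and "t" (3): a world point X has camera coordinates R X + t. Camera axes: x right, y down, z forward; pixel columns grow to the right and rows downward; lengths in m; the calibration is good to about 2 mm. A picture is of the moment at which its call begins. There is no depth.
- ctrl.finish_job(): hands the job in, once; it reports no verdict.
The state is a dict: "t": time; "q": joint angles; "dq": joint speeds; "effort": joint torques, N m; "tool_pos": TCP position; "tool_rot": TCP orientation; "contact_force": force on the tool from outside, world axes, zero at the start; "wrist_torque": the same for the moment, N m; "opening": finger opening in m.
Only numpy, scipy, OpenCV 4.12 (cv2) and the standard library are available. Lean on these libraries where they do the work, as an engineer would, in place of code of your own. Each camera call takes 0.05 s, during which the arm holds its last target.

## Working session

There is one attempt and no reset: what is moved stays moved. The work goes in short steps, Python scripts to look and compute and a shell command to move; the robot and the scene stay as the last step left them, time stands still between calls to the robot, and variables do not carry over. Pictures are saved under pics/ and viewed, and the job is handed in when it is done.

```bash
mkdir -p pics; python3 - <<'E'
from station import ctrl, imaging
import cv2,numpy as np
print(ctrl.get_obs())
for n in("scene","top"):
    d=imaging.get_image(n)
    cv2.imwrite(f"pics/{n}0.png",d["color"][:,:,::-1]); np.savez(f"pics/{n}0.npz",**d)
    print(n,d["intrinsics"],d["R"],d["t"])
E
```

```text
{'t': 0.0, 'q': array([ 1.12398036e+00,  5.33699510e-02,  1.61429548e+00, -7.42031472e-06,
        1.47602933e+00, -1.18998618e-01]), 'dq': array([ 0.00079095,  0.00076586,  0.00122004,  0.00127405, -0.00039753,
        0.0002924 ]), 'effort': array([-1.53764693e-03, -3.93680012e+01, -3.70174456e+01, -2.48967217e-04,
        6.92815811e-03, -1.54498984e-06]), 'tool_pos': array([0.20096151, 0.59114267, 0.23005403]), 'tool_rot': array([-0.96551283,  1.34852389,  0.96382476]), 'contact_force': array([ 0.21416405,  0.10119793, -1.16675041]), 'wrist_torque': array([-0.03769252, -0.00013497,  0.01782976]), 'opening': 0.08537470571983372}
scene [[512.04885838   0.         315.41414337]
 [  0.         512.04885838 202.72165891]
 [  0.           0.           1.        ]] [[ 0.63999961  0.76836569 -0.00382921]
 [ 0.42435838 -0.35760923 -0.83188678]
 [-0.64056262  0.53078226 -0.55493218]] [-0.46412631 -0.0894357   1.24651257]
top [[481.30097968   0.         317.96514684]
 [  0.         481.30097968 200.64924083]
 [  0.           0.           1.        ]] [[-0.02414808 -0.99942081  0.02397754]
 [-0.99627773  0.022073   -0.08332747]
 [ 0.08274995 -0.02590049 -0.99623371]] [0.13316262 0.57608647 1.06840786]
```

View pics/scene0.png

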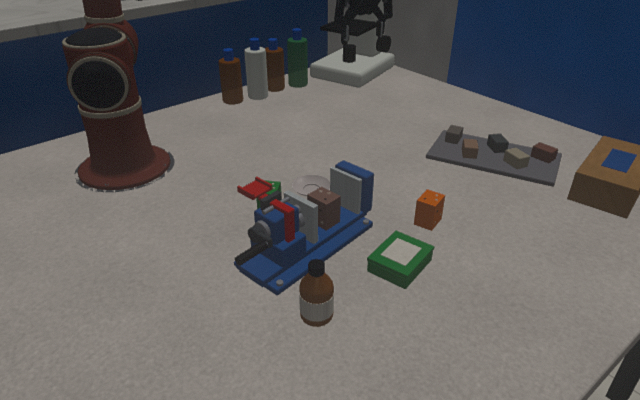

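View pics/top0.png

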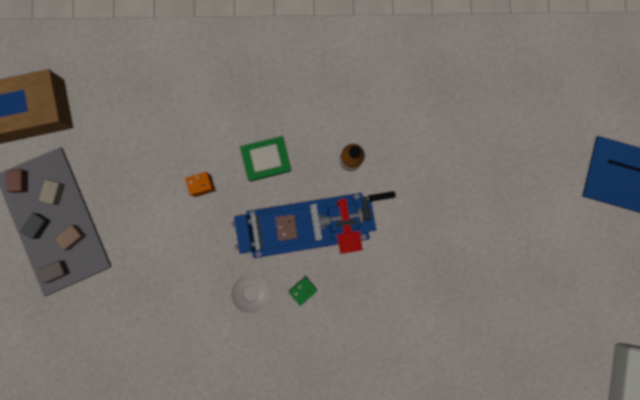

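```bash
python3 - <<'E'
import cv2,numpy as np
a=cv2.imread("pics/top0.png")[180:270,220:410]; cv2.imwrite("pics/top0c.png",cv2.resize(a,None,fx=4.2,fy=4.2,interpolation=cv2.INTER_CUBIC)*1)
a=cv2.imread("pics/scene0.png")[150:300,220:390]; cv2.imwrite("pics/scene0c.png",cv2.resize(a,None,fx=4,fy=4,interpolation=cv2.INTER_CUBIC))
E
```

```text
(no output)
```

View pics/top0c.png

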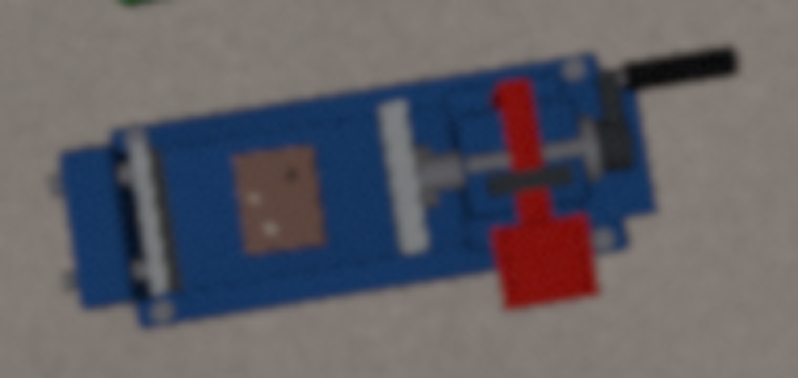

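View pics/scene0c.png

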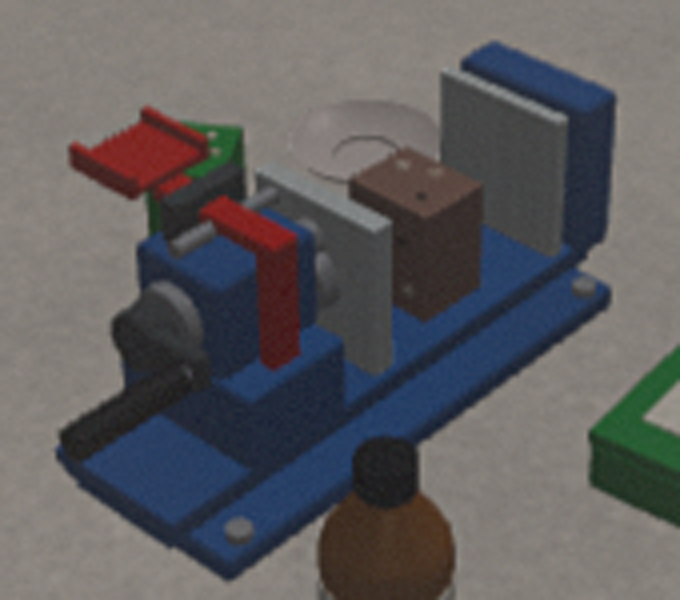

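```bash
cat > h.py <<'E'
import numpy as np,cv2
def cam(n,k="0"):
    d=np.load(f"pics/{n}{k}.npz"); return d["color"],d["intrinsics"],d["R"],d["t"]
def ray(c,u,v):
    _,K,R,t=c; d=R.T@np.linalg.solve(K,[u,v,1.]); return -R.T@t,d
def onz(c,u,v,z):
    o,d=ray(c,u,v); return o+d*(z-o[2])/d[2]
def tri(c1,p1,c2,p2):
    o1,d1=ray(c1,*p1);o2,d2=ray(c2,*p2)
    s=np.linalg.lstsq(np.c_[d1,-d2],o2-o1,rcond=None)[0]
    a,b=o1+d1*s[0],o2+d2*s[1]; return (a+b)/2,np.linalg.norm(a-b)
def proj(c,X):
    _,K,R,t=c; p=K@(R@np.array(X)+t); return p[:2]/p[2]
E
python3 - <<'E'
from h import *
T=cam("top");S=cam("scene")
tc=lambda a,b:(220+a/4.2-.4,180+b/4.2-.4); sc=lambda a,b:(220+a/4-.4,150+b/4-.4)
B=[(573,68),(603,237),(162,312),(133,133)]
P=[onz(T,*tc(*b),0.014) for b in B]; print(np.round(P,4))
d=P[2]-P[1]; print("yaw",np.degrees(np.arctan2(-d[0],d[1])),np.linalg.norm(d))
d=P[3]-P[0]; print("yaw",np.degrees(np.arctan2(-d[0],d[1])),np.linalg.norm(d))
print("bolts tri",tri(T,tc(573,68),S,sc(238,530)),tri(T,tc(133,133),S,sc(583,286)))
# red
hsv=cv2.cvtColor(T[0],cv2.COLOR_RGB2HSV); m=((hsv[...,0]<6)|(hsv[...,0]>174))&(hsv[...,1]>150)&(hsv[...,2]>70)
ys,xs=np.nonzero(m); k=(ys>231-0)&(xs>330)&(xs<370)
print(cv2.minAreaRect(np.c_[xs[k],ys[k]].astype(np.float32)))
for c in [(492,230),(592,213),(600,293),(506,308)]: print("paddle corner",onz(T,*tc(*c),0.150).round(4))
print("grip",tri(T,tc(735,61),S,sc(72,440)),tri(T,tc(622,77),S,sc(190,375)))
print("jawface top front L", onz(T,*tc(379,105),0.118),onz(T,*tc(402,253),0.118))
print("plate top front", onz(T,*tc(153,138),0.113),onz(T,*tc(170,290),0.113))
print("billet top", [onz(T,*tc(*c),0.095).round(4) for c in [(232,155),(314,146),(325,244),(247,253)]])
b=(352,156);print("bottle",onz(T,354,151,0.11))
E
```

```text
[[0.5889 0.0321 0.014 ]
 [0.4967 0.0187 0.014 ]
 [0.4622 0.2574 0.014 ]
 [0.5589 0.2717 0.014 ]]
yaw 8.219731494767153 0.24122721610130052
yaw 7.1549446346843695 0.24148568180372249
bolts tri (array([0.58890731, 0.03237786, 0.01537661]), np.float64(0.0002879049432094465)) (array([0.55799876, 0.27060966, 0.01676472]), np.float64(0.0021012290791221537))
((349.3648681640625, 241.18919372558594), (19.892276763916016, 22.029464721679688), 80.53767395019531)
paddle corner [0.5003 0.0873 0.15  ]
paddle corner [0.5072 0.0396 0.15  ]
paddle corner [0.4693 0.037  0.15  ]
paddle corner [0.4634 0.0817 0.15  ]
grip (array([ 0.58321077, -0.03976038,  0.10082182]), np.float64(0.001704667869115744)) (array([0.57734763, 0.01855044, 0.09973222]), np.float64(0.004631729065255977))
jawface top front L [0.56326611 0.13925267 0.118     ] [0.4904893  0.12966475 0.118     ]
plate top front [0.54984552 0.25076112 0.113     ] [0.47519907 0.24347289 0.113     ]
billet top [array([0.5415, 0.2133, 0.095 ]), array([0.5451, 0.1721, 0.095 ]), array([0.4959, 0.1676, 0.095 ]), array([0.4924, 0.2066, 0.095 ])]
bottle [0.67494958 0.04364298 0.11      ]
```

```bash
cat >> h.py <<'E'
from scipy.spatial.transform import Rotation as Ro
YAW=np.radians(7.5); VX=np.array([np.cos(YAW),np.sin(YAW),0]); VY=np.array([-np.sin(YAW),np.cos(YAW),0]); V0=np.array([.5267,.145,0])
def v2w(x,y,z): return V0+VX*x+VY*y+np.array([0,0,z])
def w2v(p): d=np.asarray(p)-V0; return np.array([d@VX,d@VY,d[2]])
def st(target=None):
    from station import ctrl
    o=ctrl.get_obs(); R=Ro.from_rotvec(o["tool_rot"]).as_matrix(); f=o["contact_force"]
    print("t",round(o["t"],2),"vise-pos",w2v(o["tool_pos"]).round(4),"Fv",np.round([f@VX,f@VY,f[2]],2),"open",round(o["opening"],4))
    print("tool axes in vise", np.round(np.c_[VX,VY,[0,0,1]].T@R,3).tolist())
    if target is not None: print("shift",(R.T@(v2w(*target)-o["tool_pos"])).round(4))
E
python3 - <<'E'
from h import *; st((-.0521,-.0774,.175))
E
```

```text
t 0.1 vise-pos [-0.2647  0.4849  0.2302] Fv [-0.04 -0.54  0.1 ] open 0.0853
tool axes in vise [[-0.001, -0.897, 0.443], [-0.002, 0.443, 0.897], [-1.0, 0.0, -0.002]]
shift [ 0.0558 -0.4396 -0.41  ]
```

```bash
python3 -m jog '[[[0,-0.02,-0.02,0.05,1],[0,-0.05,-0.05,0.15,1],[0,-0.085,-0.08,0.27,1],[0,-0.12,-0.112,0.4,1],[0,-0.155,-0.145,0.53,1],[0,-0.19,-0.178,0.66,1],[0,-0.225,-0.21,0.78,1],[0,-0.26,-0.243,0.9,1],[0,-0.295,-0.275,1.0,1],[0,-0.33,-0.308,1.06,1],[0,-0.36,-0.336,1.112,1],[0,-0.39,-0.365,1.112,1]]]' 40; python3 -c "
from h import *; st((-.0521,-.0774,.165))"
```

```text
t: 1.3
tool_pos: [0.453, 0.1183, 0.2304]
tool_rot: [-0.103, 1.57, 0.101]
contact_force: [0.7, 1.1, -0.4]
opening: 0.0003
t 1.3 vise-pos [-0.0766 -0.0169  0.2304] Fv [ 0.8   1.05 -0.38] open 0.0003
tool axes in vise [[-0.001, 0.001, 1.0], [-0.001, 1.0, -0.001], [-1.0, -0.001, -0.001]]
shift [ 0.0655 -0.0604  0.0246]
```

```bash
python3 -m jog '[[[0.01,-0.03,0.012,0,1],[0.03,-0.055,0.022,0,1],[0.05,-0.06,0.0245,0,1],[0.065,-0.06,0.0245,0,1],[0.065,-0.06,0.0245,0,1]]]'; python3 - <<'E'
from h import *; st((-.0521,-.0774,.146))
from station import imaging
for n in("scene","top"):
    d=imaging.get_image(n); np.savez(f"pics/{n}1.npz",**d)
    c=d["color"][:,:,::-1]; c=c[180:280,270:410] if n=="top" else c[130:280,210:380]
    cv2.imwrite(f"pics/{n}1c.png",cv2.resize(c,None,fx=4,fy=4,interpolation=cv2.INTER_CUBIC))
E
```

```text
t: 1.8
tool_pos: [0.4829, 0.062, 0.1623]
tool_rot: [-0.102, 1.575, 0.101]
contact_force: [0.2, 0.3, 0.1]
opening: 0.0003
t 1.8 vise-pos [-0.0543 -0.0766  0.1623] Fv [0.19 0.29 0.11] open 0.0003
tool axes in vise [[-0.007, 0.001, 1.0], [-0.0, 1.0, -0.001], [-1.0, -0.0, -0.007]]
shift [ 0.0163 -0.0008  0.0023]
```

View pics/scene1c.png

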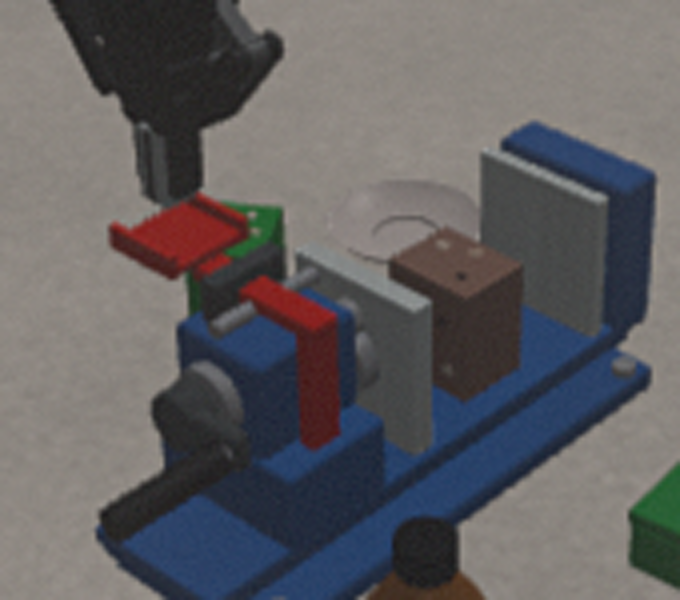

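View pics/top1c.png

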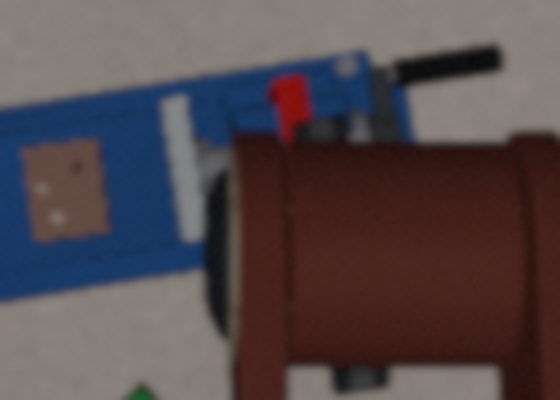

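The scene crop shows the closed finger tips around (172,200), hovering over the paddle at about (183,235), between the lips. The top view is hidden by the arm. I'll lower it next.

```bash
python3 -m jog '[[[0.006,0,0.002,0,1],[0.011,0,0.002,0,1],[0.013,0,0.002,0,1],[0.015,0,0.002,0,1],[0.017,0,0.002,0,1],[0.017,0,0.002,0,1]]]'; python3 -c "
from h import *; st((-.0521,-.0774,.141))"
```

```text
t: 2.5
tool_pos: [0.4864, 0.0627, 0.1481]
tool_rot: [-0.104, 1.57, 0.102]
contact_force: [-0.0, 1.0, 0.8]
opening: 0.0001
t 2.5 vise-pos [-0.0507 -0.0764  0.1481] Fv [0.1  0.96 0.84] open 0.0001
tool axes in vise [[-0.002, 0.0, 1.0], [-0.001, 1.0, -0.0], [-1.0, -0.001, -0.002]]
shift [ 0.0071 -0.001  -0.0014]
```

```bash
python3 -m jog '[[[0.002,0,-0.001,0,1],[0.004,0,-0.001,0,1],[0.005,0,-0.001,0,1],[0.006,0,-0.001,0,1],[0.006,0,-0.001,0,1]]]'; python3 -c "
from h import *; st((-.0521,-.0774,.141))"
```

```text
t: 3.0
tool_pos: [0.4853, 0.0624, 0.1436]
tool_rot: [-0.104, 1.571, 0.101]
contact_force: [-6.8, -0.4, 8.5]
opening: 0.0003
t 3.0 vise-pos [-0.0519 -0.0765  0.1436] Fv [-6.79  0.52  8.55] open 0.0003
tool axes in vise [[-0.003, 0.0, 1.0], [-0.001, 1.0, -0.0], [-1.0, -0.001, -0.003]]
shift [ 0.0026 -0.0009 -0.0002]
```

```bash
python3 -m jog '[[[0.001,0,0,0,1],[0.002,0,0,0,1],[0.003,0,0,0,1],[0.004,0,0,0,1],[0.004,0,0,0,1]]]'; python3 -c "
from h import *; st((-.0521,-.0774,.141))"
```

```text
t: 3.5
tool_pos: [0.485, 0.0624, 0.1419]
tool_rot: [-0.104, 1.573, 0.101]
contact_force: [-7.3, -0.1, 13.2]
opening: -0.0001
t 3.5 vise-pos [-0.0521 -0.0765  0.1419] Fv [-7.24  0.87 13.17] open -0.0001
tool axes in vise [[-0.005, 0.0, 1.0], [-0.001, 1.0, -0.0], [-1.0, -0.001, -0.005]]
shift [ 0.0009 -0.0009 -0.    ]
```

```bash
python3 -m jog '[[[0.0025,0.002,0,0,1],[0.0025,0.004,0,0,1],[0.0025,0.006,0,0,1],[0.0025,0.008,0,0,1],[0.0025,0.010,0,0,1],[0.0025,0.012,0,0,1],[0.0025,0.014,0,0,1],[0.0025,0.016,0,0,1],[0.0025,0.018,0,0,1],[0.0025,0.020,0,0,1],[0.0025,0.022,0,0,1],[0.0025,0.024,0,0,1]]]'; python3 -c "
from h import *; st()"
```

```text
t: 4.7
tool_pos: [0.4819, 0.0855, 0.1418]
tool_rot: [-0.106, 1.574, 0.1]
contact_force: [-8.0, -2.9, 12.8]
opening: 0.0002
t 4.7 vise-pos [-0.0522 -0.0531  0.1418] Fv [-8.34 -1.78 12.85] open 0.0002
tool axes in vise [[-0.006, 0.0, 1.0], [-0.003, 1.0, -0.0], [-1.0, -0.003, -0.006]]
```

```bash
python3 -m jog '[[[0.0025,0.002,0,0,1],[0.0025,0.004,0,0,1],[0.0025,0.006,0,0,1],[0.0025,0.008,0,0,1],[0.0025,0.010,0,0,1],[0.0025,0.012,0,0,1],[0.0025,0.014,0,0,1],[0.0025,0.016,0,0,1],[0.0025,0.018,0,0,1],[0.0025,0.020,0,0,1],[0.0025,0.021,0,0,1],[0.0025,0.022,0,0,1]]]'; python3 - <<'E'
from h import *; st()
from station import imaging
for n in("scene","top"):
    d=imaging.get_image(n); np.savez(f"pics/{n}2.npz",**d)
    c=d["color"][:,:,::-1]; c=c[180:280,220:360] if n=="top" else c[130:280,210:380]
    cv2.imwrite(f"pics/{n}2c.png",cv2.resize(c,None,fx=4,fy=4,interpolation=cv2.INTER_CUBIC))
E
```

```text
t: 5.9
tool_pos: [0.479, 0.1057, 0.1418]
tool_rot: [-0.109, 1.575, 0.097]
contact_force: [-6.8, -6.5, 13.8]
opening: 0.0
t 5.9 vise-pos [-0.0524 -0.0327  0.1418] Fv [-7.64 -5.56 13.78] open 0.0
tool axes in vise [[-0.007, 0.0, 1.0], [-0.007, 1.0, -0.0], [-1.0, -0.007, -0.007]]
```

View pics/scene2c.png

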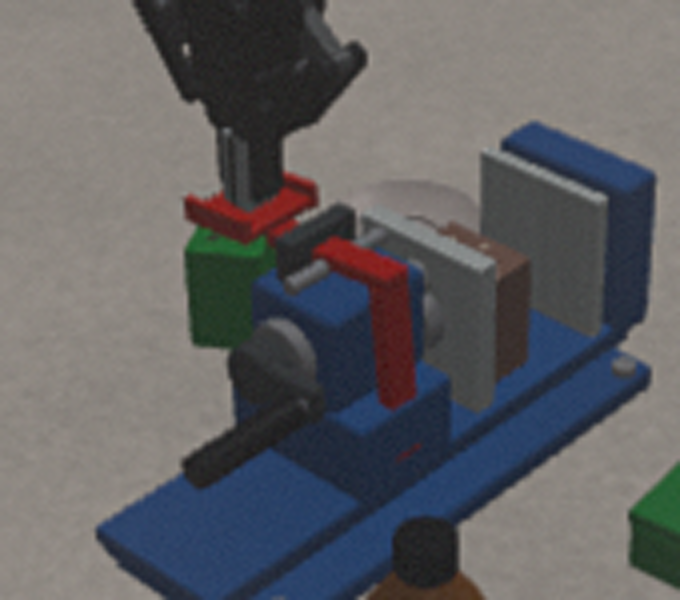

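View pics/top2c.png

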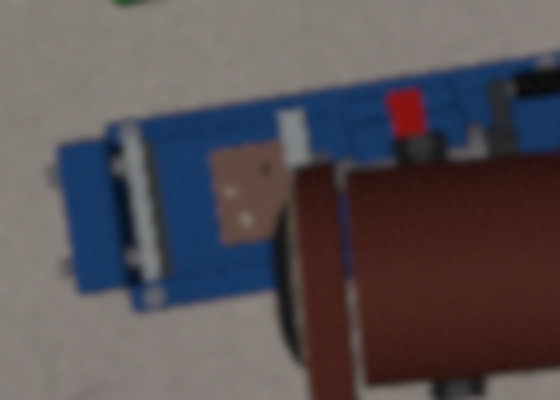

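```bash
python3 - <<'E'
from h import *
T=cam("top","2");S=cam("scene","2"); tc=lambda a,b:(220+a/4-.4,180+b/4-.4); sc=lambda a,b:(210+a/4-.4,130+b/4-.4)
for p in [(148,135),(160,278)]: print("plate top",w2v(onz(T,*tc(*p),.113)).round(4))
for p in [(150,135),(170,275)]: print("plate bottom front",w2v(onz(T,*tc(*p),.035)).round(4))
for p in [(209,148),(221,245)]: print("billet",w2v(onz(T,*tc(*p),.095)).round(4))
print("plate corner scene bottom", w2v(onz(S,*sc(597,335),.037)).round(4),"top",w2v(onz(S,*sc(606,204),.113)).round(4))
E
```

```text
plate top [0.0347 0.1009 0.113 ]
plate top [-0.039   0.1055  0.113 ]
plate bottom front [0.0402 0.1071 0.035 ]
plate bottom front [-0.0383  0.1074  0.035 ]
billet [0.0244 0.072  0.095 ]
billet [-0.0269  0.0732  0.095 ]
plate corner scene bottom [0.0377 0.1087 0.037 ] top [0.0389 0.1088 0.113 ]
```

```bash
python3 -m jog '[[[0.0025,0.003,0,0,1],[0.0025,0.005,0,0,1],[0.0025,0.007,0,0,1],[0.0025,0.009,0,0,1],[0.0025,0.011,0,0,1],[0.0025,0.013,0,0,1],[0.0025,0.015,0,0,1],[0.0025,0.017,0,0,1],[0.0025,0.019,0,0,1],[0.0025,0.021,0,0,1],[0.0025,0.023,0,0,1],[0.0025,0.025,0,0,1]]]'; python3 -c "
from h import *; st()"
```

```text
t: 7.2
tool_pos: [0.4758, 0.1292, 0.1416]
tool_rot: [-0.112, 1.576, 0.094]
contact_force: [-7.0, -6.3, 13.2]
opening: 0.0002
t 7.2 vise-pos [-0.0526 -0.009   0.1416] Fv [-7.72 -5.38 13.15] open 0.0002
tool axes in vise [[-0.008, 0.0, 1.0], [-0.011, 1.0, -0.0], [-1.0, -0.011, -0.008]]
```

```bash
python3 -m jog '[[[0.0025,0.002,0,0,1],[0.0025,0.003,0,0,1],[0.0025,0.004,0,0,1],[0.0025,0.005,0,0,1]]]'; python3 -c "
from h import *; st()"
```

```text
t: 7.6
tool_pos: [0.4753, 0.1326, 0.1416]
tool_rot: [-0.115, 1.577, 0.091]
contact_force: [-8.4, -6.8, 13.5]
opening: 0.0001
t 7.6 vise-pos [-0.0526 -0.0056  0.1416] Fv [-9.26 -5.62 13.47] open 0.0001
tool axes in vise [[-0.009, 0.0, 1.0], [-0.015, 1.0, -0.0], [-1.0, -0.015, -0.009]]
```

```bash
python3 -m jog '[[[0.0025,0.0018,0,0,1],[0.0025,0.0025,0,0,1],[0.0025,0.003,0,0,1],[0.0025,0.0035,0,0,1]]]'; python3 -c "
from h import *; st()"
```

```text
t: 8.0
tool_pos: [0.475, 0.1345, 0.1416]
tool_rot: [-0.118, 1.577, 0.087]
contact_force: [-7.7, -6.0, 12.6]
opening: -0.0001
t 8.0 vise-pos [-0.0526 -0.0036  0.1416] Fv [-8.46 -4.95 12.57] open -0.0001
tool axes in vise [[-0.01, 0.0, 1.0], [-0.019, 1.0, -0.001], [-1.0, -0.019, -0.01]]
```

```bash
python3 -m jog '[[[0.0025,0.0018,0,0,1],[0.0025,0.0022,0,0,1],[0.0025,0.0026,0,0,1]]]'; python3 -c "
from h import *; st()"
```

```text
t: 8.3
tool_pos: [0.4749, 0.1356, 0.1416]
tool_rot: [-0.121, 1.578, 0.084]
contact_force: [-7.3, -6.2, 13.6]
opening: 0.0001
t 8.3 vise-pos [-0.0526 -0.0026  0.1416] Fv [-8.01 -5.24 13.61] open 0.0001
tool axes in vise [[-0.011, 0.0, 1.0], [-0.023, 1.0, -0.001], [-1.0, -0.023, -0.011]]
```

```bash
python3 -m jog '[[[0.0025,0.002,0,0,1],[0.0025,0.0025,0,0,1],[0.0025,0.003,0,0,1],[0.0025,0.0035,0,0,1],[0.0025,0.0035,0,0,1]]]'; python3 - <<'E'
from h import *; st()
from station import imaging
for n in("scene","top"):
    d=imaging.get_image(n); np.savez(f"pics/{n}3.npz",**d)
    c=d["color"][:,:,::-1]; c=c[180:280,220:360] if n=="top" else c[130:280,210:380]
    cv2.imwrite(f"pics/{n}3c.png",cv2.resize(c,None,fx=4,fy=4,interpolation=cv2.INTER_CUBIC))
E
```

```text
t: 8.8
tool_pos: [0.4746, 0.1376, 0.1416]
tool_rot: [-0.124, 1.579, 0.081]
contact_force: [-7.2, -5.4, 13.5]
opening: -0.0004
t 8.8 vise-pos [-0.0526 -0.0005  0.1416] Fv [-7.85 -4.38 13.51] open -0.0004
tool axes in vise [[-0.012, 0.0, 1.0], [-0.026, 1.0, -0.001], [-1.0, -0.026, -0.012]]
```

View pics/scene3c.png

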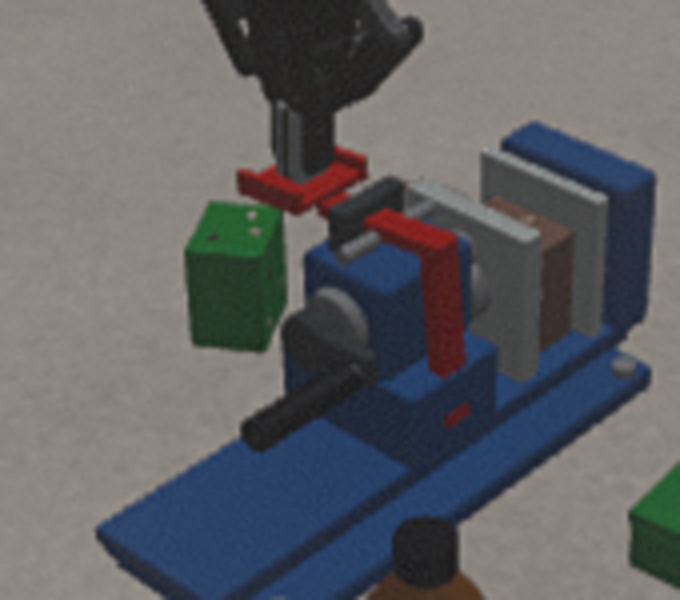

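View pics/top3c.png

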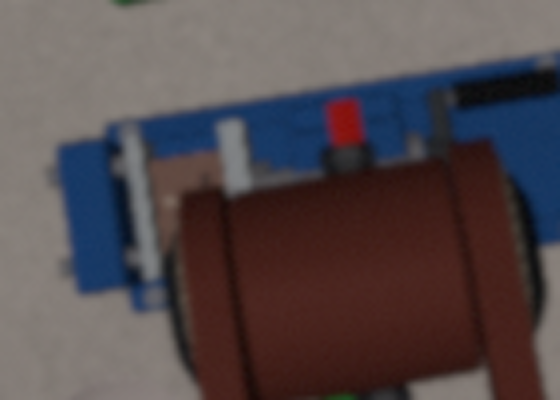

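Top crop: the billet's left edge is at about x=152, right by the plate at about 150. In the scene crop it sits close to the plate, with a small gap left. The Fy drag is unchanged, so I'll keep advancing in small steps.

```bash
python3 -m jog '[[[0.0025,0.002,0,0,1],[0.0025,0.0025,0,0,1],[0.0025,0.003,0,0,1],[0.0025,0.0035,0,0,1],[0.0025,0.0035,0,0,1]]]'; python3 -c "
from h import *; st()"
```

```text
t: 9.4
tool_pos: [0.4744, 0.1389, 0.1415]
tool_rot: [-0.128, 1.579, 0.077]
contact_force: [-6.7, -7.8, 13.9]
opening: 0.0004
t 9.4 vise-pos [-0.0526  0.0008  0.1415] Fv [-7.68 -6.89 13.85] open 0.0004
tool axes in vise [[-0.013, 0.001, 1.0], [-0.032, 0.999, -0.001], [-0.999, -0.032, -0.013]]
```

```bash
python3 -m jog '[[[0.0025,0.002,0,0,1],[0.0025,0.0025,0,0,1],[0.0025,0.003,0,0,1],[0.0025,0.003,0,0,1]]]'; python3 -c "
from h import *; st()"
```

```text
t: 9.8
tool_pos: [0.4746, 0.1395, 0.1417]
tool_rot: [-0.132, 1.579, 0.072]
contact_force: [-6.2, -9.5, 13.6]
opening: -0.0002
t 9.8 vise-pos [-0.0524  0.0014  0.1417] Fv [-7.39 -8.64 13.6 ] open -0.0002
tool axes in vise [[-0.013, 0.001, 1.0], [-0.037, 0.999, -0.001], [-0.999, -0.038, -0.013]]
```

```bash
python3 -m jog '[[[0.0025,0.002,0,0,1],[0.0025,0.003,0,0,1],[0.0025,0.0035,0,0,1],[0.0025,0.0035,0,0,1]]]'; python3 -c "
from h import *; st()"
```

```text
t: 10.2
tool_pos: [0.4749, 0.1404, 0.1418]
tool_rot: [-0.137, 1.578, 0.067]
contact_force: [-5.8, -10.1, 12.4]
opening: -0.0
t 10.2 vise-pos [-0.0519  0.0022  0.1418] Fv [-7.04 -9.22 12.43] open -0.0
tool axes in vise [[-0.013, 0.001, 1.0], [-0.044, 0.999, -0.002], [-0.999, -0.044, -0.013]]
```

```bash
python3 -m jog '[[[0.0025,0.003,0,0,1],[0.0025,0.0035,0,0,1],[0.0025,0.004,0,0,1],[0.0025,0.004,0,0,1]]]'; python3 -c "
from h import *; st()"
```

```text
t: 10.6
tool_pos: [0.4755, 0.1418, 0.1421]
tool_rot: [-0.142, 1.577, 0.061]
contact_force: [-5.7, -10.2, 13.1]
opening: 0.0
t 10.6 vise-pos [-0.0512  0.0035  0.1421] Fv [-7.02 -9.33 13.09] open 0.0
tool axes in vise [[-0.012, 0.001, 1.0], [-0.05, 0.999, -0.002], [-0.999, -0.05, -0.012]]
```

```bash
python3 - <<'E'
from h import *; st()
from station import imaging
for n in("scene",):
    d=imaging.get_image(n); np.savez(f"pics/{n}4.npz",**d)
    c=d["color"][:,:,::-1]; c=c[130:230,250:380]
    cv2.imwrite(f"pics/{n}4c.png",cv2.resize(c,None,fx=6,fy=6,interpolation=cv2.INTER_CUBIC))
E
```

```text
t 10.6 vise-pos [-0.0512  0.0035  0.1421] Fv [-7.02 -9.33 13.09] open 0.0
tool axes in vise [[-0.012, 0.001, 1.0], [-0.05, 0.999, -0.002], [-0.999, -0.05, -0.012]]
```

View pics/scene4c.png

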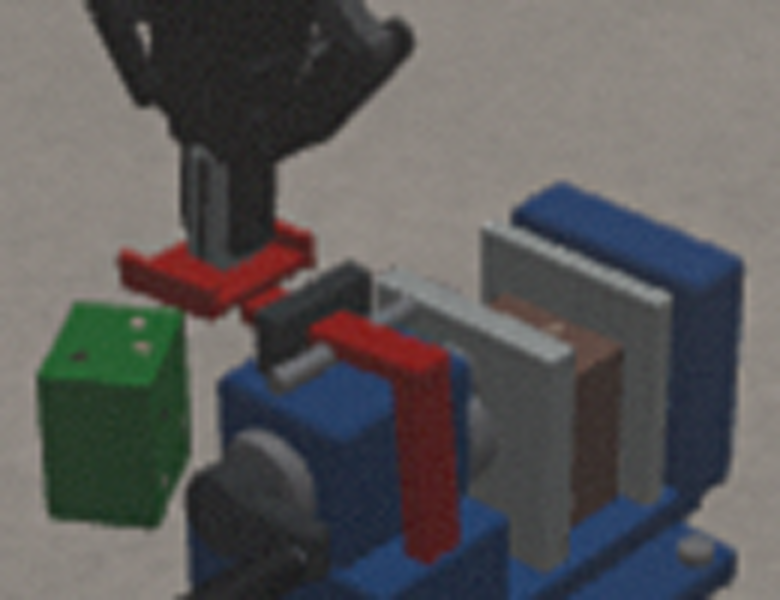

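```bash
python3 -m jog '[[[0.0025,0.003,0,0,1],[0.0025,0.0035,0,0,1],[0.0025,0.004,0,0,1],[0.0025,0.0045,0,0,1]]]'; python3 -c "
from h import *; st()"
```

```text
t: 11.05
tool_pos: [0.4762, 0.1438, 0.1424]
tool_rot: [-0.146, 1.575, 0.056]
contact_force: [-2.9, -8.8, 13.7]
opening: 0.0002
t 11.05 vise-pos [-0.0503  0.0054  0.1424] Fv [-4.06 -8.3  13.65] open 0.0002
tool axes in vise [[-0.011, 0.002, 1.0], [-0.057, 0.998, -0.002], [-0.998, -0.057, -0.01]]
```

```bash
python3 -m jog '[[[0.0027,0.003,0,0,1],[0.0027,0.0035,0,0,1],[0.0027,0.004,0,0,1],[0.0027,0.0045,0,0,1]]]'; python3 -c "
from h import *; st()"
```

```text
t: 11.45
tool_pos: [0.4769, 0.1456, 0.1425]
tool_rot: [-0.151, 1.573, 0.051]
contact_force: [-3.5, -7.9, 13.2]
opening: 0.0001
t 11.45 vise-pos [-0.0493  0.0071  0.1425] Fv [-4.54 -7.37 13.18] open 0.0001
tool axes in vise [[-0.009, 0.002, 1.0], [-0.063, 0.998, -0.003], [-0.998, -0.063, -0.009]]
```

```bash
python3 -m jog '[[[0.0027,0.003,-0.001,0,1],[0.0027,0.0035,-0.001,0,1],[0.0027,0.004,-0.001,0,1],[0.0027,0.004,-0.001,0,1]]]'; python3 -c "
from h import *; st()"
```

```text
t: 11.85
tool_pos: [0.477, 0.1461, 0.1428]
tool_rot: [-0.157, 1.57, 0.044]
contact_force: [-3.9, -12.0, 13.1]
opening: 0.0006
t 11.85 vise-pos [-0.0491  0.0076  0.1428] Fv [ -5.42 -11.4   13.1 ] open 0.0006
tool axes in vise [[-0.007, 0.003, 1.0], [-0.072, 0.997, -0.003], [-0.997, -0.072, -0.007]]
```

```bash
python3 -m jog '[[[0.003,0.0035,-0.0005,0,1],[0.003,0.004,-0.0005,0,1],[0.003,0.0042,-0.0005,0,1],[0.003,0.0042,-0.0005,0,1]]]'; python3 -c "
from h import *; st()"
```

```text
t: 12.25
tool_pos: [0.4769, 0.1463, 0.1425]
tool_rot: [-0.164, 1.569, 0.036]
contact_force: [-6.0, -14.8, 13.9]
opening: 0.0001
t 12.25 vise-pos [-0.0492  0.0078  0.1425] Fv [ -7.84 -13.9   13.89] open 0.0001
tool axes in vise [[-0.007, 0.003, 1.0], [-0.081, 0.997, -0.004], [-0.997, -0.081, -0.007]]
```

```bash
python3 -m jog '[[[0.002,0.0042,-0.0005,0,1],[0.001,0.0042,-0.0005,0,1],[0,0.0042,-0.0005,0,1],[-0.001,0.0042,-0.0005,0,1],[-0.002,0.004,0,0,1],[-0.003,0.004,0,0,1],[-0.0045,0.003,0,0,1],[-0.006,0.001,0,0,1],[-0.009,0,0,0,1],[-0.02,-0.003,0,0,1],[-0.04,-0.006,0,0,1],[-0.05,-0.006,0,0,1]]]'; python3 - <<'E'
from h import *; st()
from station import imaging
for n in("scene",):
    d=imaging.get_image(n); np.savez(f"pics/{n}5.npz",**d)
    c=d["color"][:,:,::-1]; c=c[130:280,210:380]
    cv2.imwrite(f"pics/{n}5c.png",cv2.resize(c,None,fx=4,fy=4,interpolation=cv2.INTER_CUBIC))
E
```

```text
t: 13.45
tool_pos: [0.4785, 0.1449, 0.1955]
tool_rot: [-0.163, 1.566, 0.037]
contact_force: [1.5, -0.8, 0.8]
opening: 0.0002
t 13.45 vise-pos [-0.0478  0.0062  0.1955] Fv [ 1.34 -1.02  0.77] open 0.0002
tool axes in vise [[-0.004, 0.003, 1.0], [-0.08, 0.997, -0.004], [-0.997, -0.08, -0.003]]
```

View pics/scene5c.png

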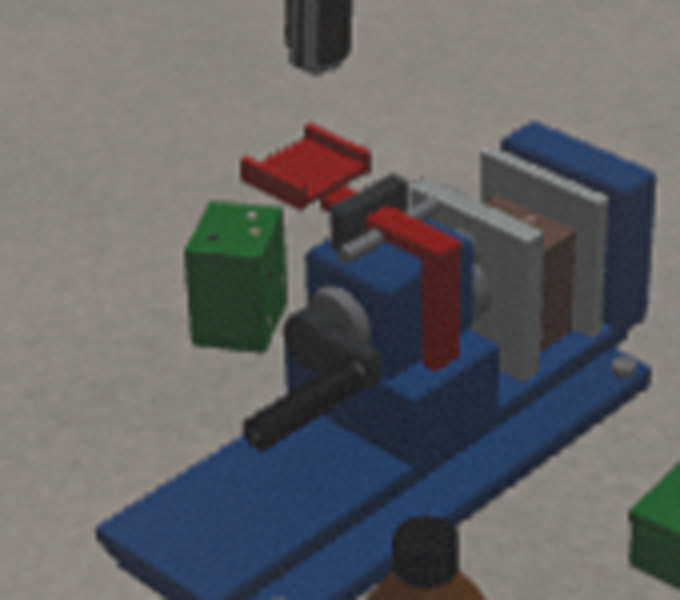

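```bash
python3 - <<'E'
from h import *
S0=cam("scene","0");S=cam("scene","5")
a=lambda u,v,ou,ov:(ou+u/4-.4,ov+v/4-.4)
# outer end centre of grip, plane z=.1
for nm,c,p in(("end0",S0,a(75,441,220,150)),("end5",S,a(258,436,210,130)),("inner0",S0,a(188,378,220,150)),("inner5",S,a(367,371,210,130)),
  ("armcorner", S,a(290,350,210,130))): print(nm,w2v(onz(c,*p,.1)).round(4))
# paddle outer corner -y  z~.152
print("pad0",w2v(onz(S0,*a(73,150,220,150),.152)).round(4),"pad5",w2v(onz(S,*a(244,160,210,130),.152)).round(4))
st((.032,-.12,.2))
E
```

```text
end0 [ 0.0331 -0.189   0.1   ]
end5 [ 0.0349 -0.1143  0.1   ]
inner0 [ 0.0365 -0.1325  0.1   ]
inner5 [ 0.0363 -0.0514  0.1   ]
armcorner [ 0.0008 -0.0628  0.1   ]
pad0 [-0.0647 -0.1017  0.152 ] pad5 [-0.067 -0.023  0.152]
t 13.5 vise-pos [-0.047   0.0064  0.1969] Fv [-0.13  0.77  1.44] open 0.0002
tool axes in vise [[-0.001, 0.003, 1.0], [-0.08, 0.997, -0.003], [-0.997, -0.08, -0.001]]
shift [ 0.0069 -0.1259  0.0795]
```

```bash
python3 -m jog '[[[0,-0.015,0.012,0,0.5],[0,-0.035,0.028,0,0.06],[0,-0.055,0.044,0,0.06],[0,-0.075,0.06,0,0.06],[0,-0.092,0.074,0,0.06],[0.01,-0.1,0.08,0,0.06],[0.03,-0.103,0.08,0,0.06],[0.05,-0.105,0.08,0,0.06],[0.06,-0.105,0.08,0,0.06],[0.06,-0.105,0.08,0,0.06]]]' 60; python3 - <<'E'
from h import *; st((.033,-.095,.081))
from station import imaging
for n in("scene","top"):
    d=imaging.get_image(n); np.savez(f"pics/{n}6.npz",**d)
    c=d["color"][:,:,::-1]; c=c[180:280,270:410] if n=="top" else c[130:280,210:380]
    cv2.imwrite(f"pics/{n}6c.png",cv2.resize(c,None,fx=4,fy=4,interpolation=cv2.INTER_CUBIC))
E
```

```text
t: 14.5
tool_pos: [0.5706, 0.0472, 0.1427]
tool_rot: [-0.163, 1.568, 0.038]
contact_force: [0.0, 0.4, -0.1]
opening: 0.04
t 14.5 vise-pos [ 0.0308 -0.1027  0.1427] Fv [ 0.06  0.41 -0.11] open 0.04
tool axes in vise [[-0.006, 0.003, 1.0], [-0.079, 0.997, -0.003], [-0.997, -0.079, -0.005]]
shift [0.0609 0.0126 0.0025]
```

View pics/scene6c.png

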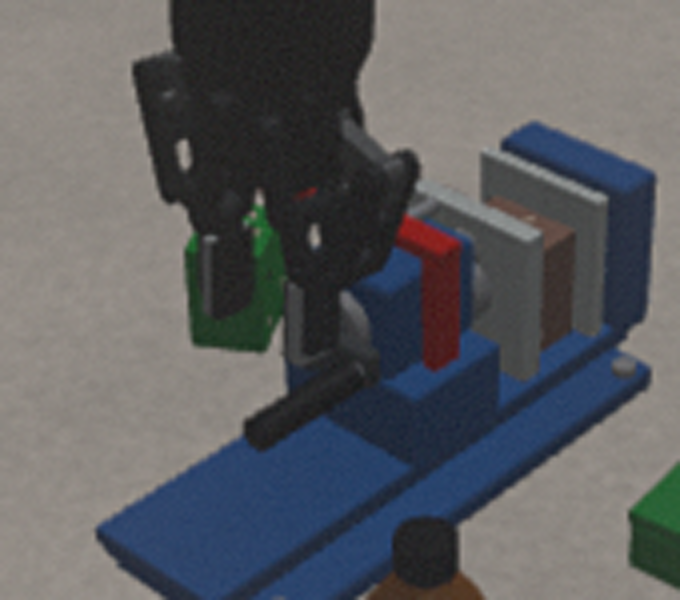

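View pics/top6c.png

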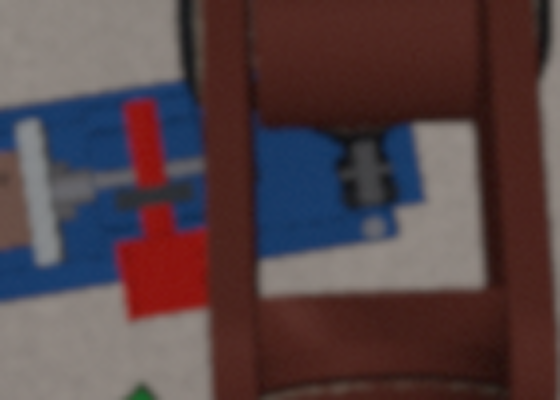

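```bash
python3 -m jog '[[[0.012,0.002,0.0025,0,0.06],[0.026,0.004,0.0025,0,0.06],[0.04,0.006,0.0025,0,0.06],[0.053,0.0085,0.0025,0,0.06],[0.061,0.0095,0.0025,0,0.06],[0.062,0.0095,0.0025,0,0.06],[0.062,0.0095,0.0025,0,0.4],[0.062,0.0095,0.0025,0,0.8],[0.062,0.0095,0.0025,0,1],[0.062,0.0095,0.0025,0,1]]]' 60; python3 - <<'E'
from h import *; st((.032,-.098,.081))
from station import imaging
for n in("scene",):
    d=imaging.get_image(n); np.savez(f"pics/{n}7.npz",**d)
    c=d["color"][:,:,::-1]; c=c[130:280,210:380]
    cv2.imwrite(f"pics/{n}7c.png",cv2.resize(c,None,fx=4,fy=4,interpolation=cv2.INTER_CUBIC))
E
```

```text
t: 15.6
tool_pos: [0.5724, 0.0517, 0.0831]
tool_rot: [-0.163, 1.568, 0.038]
contact_force: [-7.8, -1.5, 3.0]
opening: 0.014
t 15.6 vise-pos [ 0.0331 -0.0985  0.0831] Fv [-7.96 -0.49  3.03] open 0.014
tool axes in vise [[-0.006, 0.003, 1.0], [-0.08, 0.997, -0.003], [-0.997, -0.08, -0.006]]
shift [ 0.0021  0.0006 -0.0011]
```

View pics/scene7c.png

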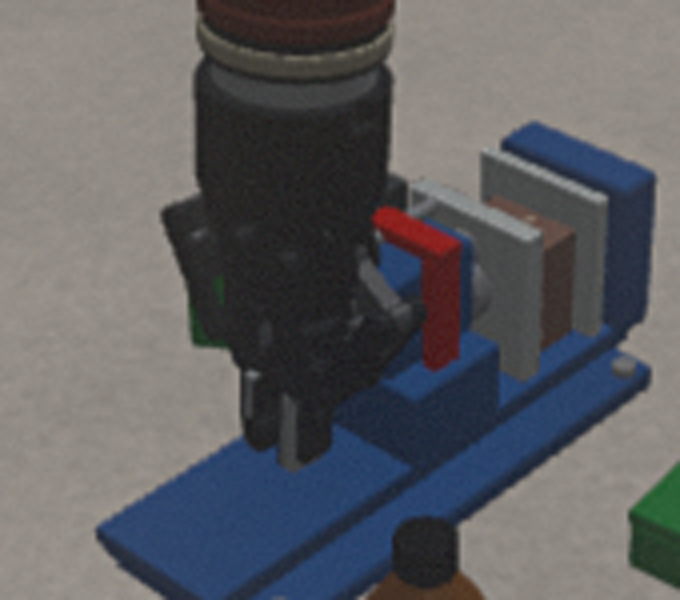

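```bash
python3 -m jog '[[[0.0032,0.0003,-0.0002,0,1],[0.0064,0.0005,-0.0006,0,1],[0.0095,0.0008,-0.0014,0,1],[0.0125,0.001,-0.0025,0,1],[0.0153,0.0012,-0.0039,0,1],[0.0181,0.0014,-0.0056,0,1],[0.0206,0.0016,-0.0075,0,1],[0.022,0.0018,-0.0088,0,1],[0.022,0.0018,-0.0088,0,1]]]'; python3 -c "
from h import *; st()"
```

```text
t: 16.55
tool_pos: [0.567, 0.0507, 0.065]
tool_rot: [-0.163, 1.56, 0.037]
contact_force: [1.6, 2.2, 6.0]
opening: 0.0142
t 16.55 vise-pos [ 0.0276 -0.0988  0.065 ] Fv [1.83 1.99 5.98] open 0.0142
tool axes in vise [[0.002, 0.003, 1.0], [-0.081, 0.997, -0.003], [-0.997, -0.081, 0.002]]
```

```bash
python3 -m jog '[[[0.0037,0.0003,-0.003,0,1],[0.006,0.0005,-0.0053,0,1],[0.0079,0.0006,-0.0078,0,1],[0.0097,0.0008,-0.0105,0,1],[0.0111,0.0009,-0.0133,0,1],[0.0123,0.001,-0.0163,0,1],[0.0132,0.0011,-0.0194,0,1],[0.0132,0.0011,-0.0194,0,1]]]'; python3 -c "
from h import *; st()"
```

```text
t: 17.35
tool_pos: [0.5523, 0.0482, 0.0537]
tool_rot: [-0.162, 1.548, 0.036]
contact_force: [12.5, 0.7, -7.8]
opening: 0.0138
t 17.35 vise-pos [ 0.0127 -0.0993  0.0537] Fv [12.45 -0.93 -7.76] open 0.0138
tool axes in vise [[0.014, 0.005, 1.0], [-0.082, 0.997, -0.003], [-0.997, -0.082, 0.015]]
```

```bash
python3 -m jog '[[[0.002,0.0001,-0.005,0,1],[0.003,0.0002,-0.0083,0,1],[0.0034,0.0002,-0.0115,0,1],[0.0034,0.0002,-0.0147,0,1],[0.003,0.0002,-0.017,0,1],[0.003,0.0002,-0.017,0,1],[0.003,0.0002,-0.017,0,1]]]'; python3 -c "
from h import *; st()"
```

```text
t: 18.05
tool_pos: [0.5379, 0.0461, 0.0514]
tool_rot: [-0.162, 1.541, 0.036]
contact_force: [8.2, 1.0, -6.7]
opening: 0.0137
t 18.05 vise-pos [-0.0018 -0.0995  0.0514] Fv [ 8.23 -0.08 -6.7 ] open 0.0137
tool axes in vise [[0.021, 0.005, 1.0], [-0.082, 0.997, -0.004], [-0.996, -0.082, 0.022]]
```

```bash
python3 -m jog '[[[0.001,0,-0.003,0,1],[0.001,0,-0.0045,0,1]]]'; python3 -c "
from h import *; st()"
```

```text
t: 18.25
tool_pos: [0.5365, 0.0459, 0.0515]
tool_rot: [-0.16, 1.532, 0.036]
contact_force: [8.7, 2.3, -7.5]
opening: 0.0137
t 18.25 vise-pos [-0.0032 -0.0995  0.0515] Fv [ 8.91  1.13 -7.48] open 0.0137
tool axes in vise [[0.03, 0.007, 1.0], [-0.082, 0.997, -0.004], [-0.996, -0.081, 0.03]]
```

```bash
python3 -m jog '[[[0,0,0,0,0.8],[0,0,0,0,0.4],[0,0,0,0,0.06],[0,0,0,0,0.06],[-0.01,-0.001,0,0,0.06],[-0.03,-0.003,0,0,0.06],[-0.06,-0.006,0,0,0.06],[-0.09,-0.01,0,0,0.06],[-0.12,-0.02,0,0,0.06],[-0.14,-0.05,-0.02,0,0.06],[-0.15,-0.09,-0.05,0,0.06],[-0.15,-0.12,-0.08,0,0.06]]]'; python3 - <<'E'
from h import *; st()
from station import imaging
for n in("scene","top"):
    d=imaging.get_image(n); np.savez(f"pics/{n}8.npz",**d)
    c=d["color"][:,:,::-1]; c=c[180:280,220:360] if n=="top" else c[140:260,260:390]
    cv2.imwrite(f"pics/{n}8c.png",cv2.resize(c,None,fx=5,fy=5,interpolation=cv2.INTER_CUBIC))
E
```

```text
t: 19.45
tool_pos: [0.4666, -0.0729, 0.2122]
tool_rot: [-0.163, 1.527, 0.035]
contact_force: [0.9, -0.1, 0.1]
opening: 0.04
t 19.45 vise-pos [-0.088  -0.2082  0.2122] Fv [ 0.88 -0.25  0.06] open 0.04
tool axes in vise [[0.035, 0.006, 0.999], [-0.084, 0.996, -0.003], [-0.996, -0.084, 0.036]]
```

View pics/scene8c.png

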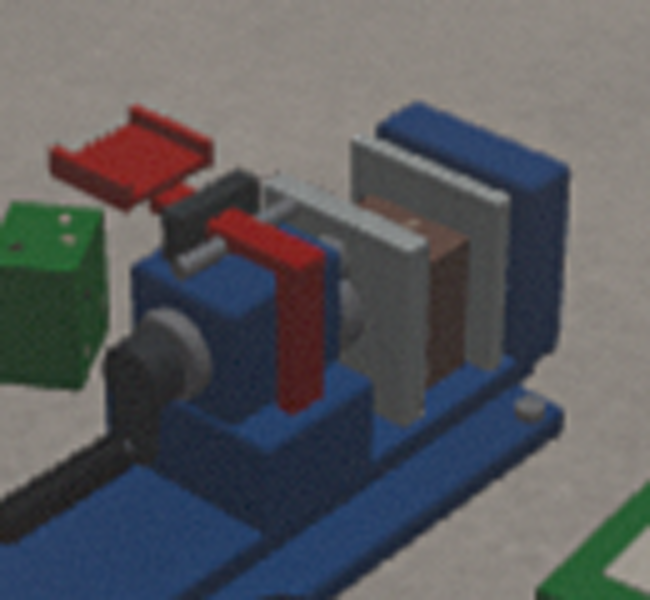

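View pics/top8c.png

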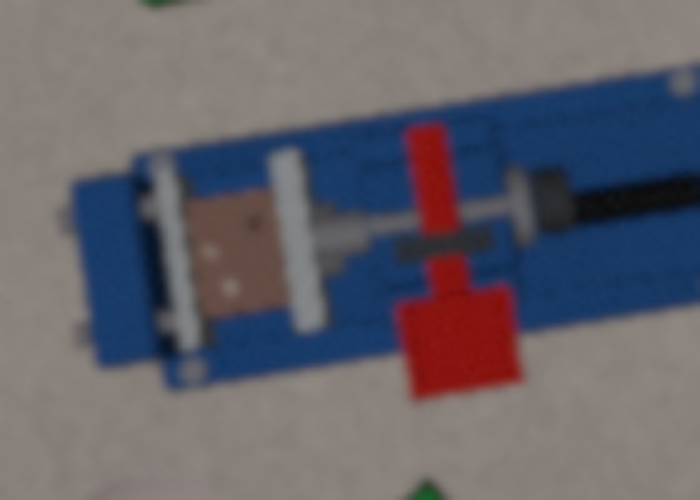

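```bash
python3 - <<'E'
from h import *
g=[cv2.cvtColor(cam("scene",k)[0],cv2.COLOR_RGB2GRAY).astype(np.float32) for k in("5","8")]
def sh(nm,x0,x1,y0,y1):
    W=np.eye(2,3,dtype=np.float32)
    try:
        cc,W=cv2.findTransformECC(g[0][y0:y1,x0:x1],g[1][y0:y1,x0:x1],W,cv2.MOTION_TRANSLATION,(3,200,1e-6),None,3); print(nm,W[:,2].round(2),round(cc,3))
    except Exception as e: print(nm,"fail")
o=(260,140)
r=lambda a,b,c,d:(o[0]+a//5,o[0]+b//5,o[1]+c//5,o[1]+d//5)
sh("face right/bottom",*r(375,445,215,440)); sh("face top",*r(255,440,165,265)); sh("billet",*r(430,470,200,390)); sh("lever",*r(215,340,200,420)); sh("plate",*r(345,520,130,380)); sh("paddle",*r(40,220,95,215)); sh("bolt",*r(505,555,380,430))
S=cam("scene","8"); p=v2w(.037,.06,.118); print("px per mm y",(proj(S,p+VY*.001)-proj(S,p)).round(3))
E
```

```text
face right/bottom [ 0.05 -0.01] 0.997
face top [0.03 0.  ] 0.998
billet [ 0.01 -0.03] 0.997
lever [-0.12  0.03] 0.993
plate [0.03 0.01] 0.999
paddle [-0.18  0.06] 0.988
bolt [-0.01 -0.  ] 1.0
px per mm y [ 0.352 -0.215]
```

```bash
python3 -c "
from station import ctrl
print(ctrl.finish_job())"
```

```text
the job is handed in; nothing more can be done
None
```

The billet is clamped in the vise, and I handed the job in after about 19.5 s of the 54 s allowed. No verdict was reported.

- **Sliding the jaw:** I held the lever about half pressed (about 13 N) and slid the carriage about 77 mm until the billet bore on the packing plate. The push at the lever was about 14 N, which leaves about 12 N at the jaw after drag. I then let the lever go with that push still on.
- **Tightening:** I turned the crank clockwise about 1.6–1.7 rad, from the side to about the bottom of its circle. I then let go and backed the arm clear.
- **Last checks:**
  - **Pictures:** the lever is up and the billet is flush between the jaw face and the plate. While I tightened, the jaw face and billet stayed put to within about 0.15 mm, and the carriage moved back about 0.4 mm.
  - **Squeeze:** I estimated the squeeze rather than measuring it. Crank travel gives about 40–55 N and the crank force of about 9 N suggests about 40 N, both inside 25–90 N.
- **What did not go smoothly:**
  - The finger tips slid about 6 mm across the paddle under friction before they met its lip.
  - The tool had tilted about 5° by the end. I saw no ill effect from either.

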